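# Show which glaze sample matches the bowl

## Task

Show a visitor which glaze is on the green bowl: with the gripper pointing down, point at the bowl from just above the middle of its mouth and stay there for about two seconds, then push the sample case's sliding cover fully open by its lip, and then point at the green sample tile from just above its middle. Stay over the tile for about two seconds as well, and finish still pointing at it. Never touch the bowl or the tiles, and leave everything else where it stands.

Things in the scene. Friction and masses are not known exactly. Their poses are not given: they have to be found in the camera images.
- wheel: blue banding wheel (potter's turntable, fixed here), 192 mm across, top face 90 mm above the table; origin at the centre of its underside; it may stand left or right of the robot's centre line
- bowl_green: dark green glazed bowl, loose, 75 mm tall, standing on the wheel; origin at the centre of its underside
- bowl_green_rim (a point): centre of the bowl's mouth at rim height, 165 mm above the table; the rim is 140 mm across
- case: plywood sample case fixed to the table, 180 mm along its x, 242 mm along its y, side walls 33 mm high; origin at the centre of its underside. Its x axis points from the tile row (the robot's side) to the closed rear deck. Four compartments in one row along its y, centred at x = -56.5 mm, y = -87, -29, +29, +87 mm; each holds one tile lying flat; which colour lies where varies
- case_cover (a joint): position of the case's flat wooden sliding cover, m: 0 = shut over the tiles, 0.085 = fully open against its stop (cover then over the rear deck); starts 0 to 15 mm open. It slides along the case's +x, takes 2 N plus slight damping, and stays where left. It cannot be lifted. The cover is 85 mm (x) by 230 mm (y); its flat top is 31 mm above the table
- cover_lip (a point): middle of the near face (towards the case's -x) of the dark upright lip at the cover's rear edge: push here along the case's +x. The lip is 15 mm thick, 230 mm long along the case's y, and rises from the cover's top (31 mm) to 59 mm above the table; this point is 45 mm above the table and moves with the cover. The cover is flat for 70 mm in front of the lip
- tile_green: dark green glazed sample tile, the same green as the bowl, 46 x 46 x 8 mm, loose, flat in its compartment under the cover; origin at the centre of its underside
- tile_green_top (a point): centre of the green tile's top face, 14 mm above the table
- tile_blue: blue glazed sample tile, 46 x 46 x 8 mm, loose in another compartment; origin at its underside's centre; a bystander
- tile_cream: cream glazed sample tile, 46 x 46 x 8 mm, loose in another compartment; origin at its underside's centre; a bystander
- tile_brown: brown glazed sample tile, 46 x 46 x 8 mm, loose in another compartment; origin at its underside's centre; a bystander
- bowl_cream: cream unglazed bowl, 120 mm wide, 60 mm tall, loose, a bystander; origin at the centre of its underside
- mug_pink: pink mug, 80 mm wide, 90 mm tall, with a handle, loose, a bystander; origin at the centre of its underside
- mug_grey: grey-blue mug, 80 mm wide, 90 mm tall, with a handle, loose, a bystander; origin at the centre of its underside
- tub_large: white lidded tub with blue band, 100 mm wide, 110 mm tall, loose, a bystander; origin at the centre of its underside
- tub_small: white lidded tub with grey band, 80 mm wide, 90 mm tall, loose, a bystander; origin at the centre of its underside
- tape_roll: pale yellow tape roll lying flat, 90 mm wide, 20 mm tall, loose, a bystander; origin at the centre of its underside
- brush: brush lying on the left of the table, loose, a bystander; origin on its underside or axis
Things that resemble listed ones, but are neither listed nor needed, are in the scene too. Of the things like the bowl_green, leave any that is yellow; of the rest the smaller one is meant.

How it is judged:
By the outcome, as a careful person would: the job done as asked, in the order asked, and still so for the second after the job is handed in, with the robot touching nothing.
It also fails if it takes over 59 s, if anything falls off the work surface, if the arm or the gripper's body presses on something with over 40 N, if the wrist force passes 120 N, or if a joint passes its speed limit or range.

## Robot

A 6-joint arm with a two-finger parallel gripper is mounted at the origin on the work surface. World frame = base frame: x ahead of the robot, y to its left, z up, the work surface at z = 0. Lengths are in m, angles in rad, forces in N, time in s.
With the tool pointing down it reaches from about 0.35 to 0.975 m from the base axis. Payload 4.9 kg.
Tool frame: the origin (TCP) lies between the finger pads, 19 mm behind the fingertips; this is the grasp point; z points along the fingers, y is the line along which they close (so a half turn about z gives the same grasp; the last joint's range is limited). The gripper opens to 85 mm and grips with 20 to 120 N. Pads are 22 mm wide; open, the fingers measure 114 mm over their backs; the gripper's body (76 mm by 85 mm) begins 54 mm behind the grasp point. The pads swing forward as they close: fully open they stand 13 mm farther back than shut.
Start: joints at [1.002, 0.053, 1.613, -0, 1.476, -0.119], TCP at [0.272, 0.563, 0.25] pointing down, gripper open.
Joint ranges: [-3.01, 3.01], [-1.01, 2.22], [0.06, 2.58], [-1.02, 4.17], [0.09, 2.62], [-3.14, 3.14]. Speed limits (rad/s): [2.57, 2.57, 3.14, 3.14, 3.14, 3.14].

## Interface

Orientations are given as a rotation vector (axis times angle).
In Python, from station import get_obs, get_image, get_calibration, finish_job gives the robot as it stands.
- The arm moves only by the tool servo_tool, never from a script. Its argument "increments" is a list of rows, each a list of 5 numbers: the opening, from 0 (shut) to 1 (fully open), then the shift along the tool's x, y, z in mm, then the turn about the tool's z in degrees. In form: [[jaw, tx, ty, tz, spin], ...]. A call has 1 to 12 rows; each row shifts and turns the commanded pose from where the row before left it, along the tool's axes as they then stand; what a row does not reach is not made up. A row lasts 1/8 s, in which the tool goes at most 62.5 mm and 10.7 degrees, less where a joint would pass 70% of its speed; a pose out of reach is approached as far as the arm can. A call is refused whole if a number of a shift passes 62.5 or a number of a turn 10.7, either way. A call with a gripper value outside its range is refused whole. The fingers move at their own pace and stop on an object; "force" is the grip in N (left out, the last holds). Time passes only in rows, so rows that do not move let the fingers close. It gives the time, the measured TCP pose, the force, the opening and the grip force at its end, in the units of the state.
- get_obs(): the state, without advancing time (a new reading comes with each control period).
- get_image(name): name is "scene" or "top" or "wrist"; returns the picture (384x512x3 uint8, red, green, blue); there is no depth.
- get_calibration(name): a dict with "fx", "fy", "cx", "cy" (pixels), "R" (3x3) and "t" (3): a world point X has camera coordinates R X + t; the wrist camera has in their place "mount" (4x4, takes a point from camera to tool coordinates, whose origin is the TCP and whose axes are the flange's). Camera axes: x right, y down, z forward; pixel columns grow to the right and rows downward; lengths in m; the calibration is good to about 2 mm. A picture is of the moment at which its call begins: read the wrist's pose just before it. get_calibration takes no time and is no camera call.
- finish_job(): hands the job in; it is judged then, once.
The state is a dict: "t": time; "q": joint angles; "dq": joint speeds; "effort": joint torques, N m; "tool_pos": TCP position; "tool_rot": TCP orientation; "contact_force": force on the tool from outside, world axes, zero at the start; "wrist_torque": the same for the moment, N m; "opening": finger opening in m; "grip_force": force on a finger pad.
Only numpy, scipy, OpenCV 4.12 (cv2) and the standard library are available. Lean on these libraries where they do the work, as an engineer would, in place of code of your own. Each camera call takes 0.05 s, during which the arm holds its last target. There are 200 camera calls.

## Working session

There is one attempt and no reset: what is moved stays moved. The work goes in short steps, Python scripts to look and compute and a tool call to move; the robot and the scene stay as the last step left them, time stands still between calls to the robot, and variables do not carry over. Pictures are saved under pics/ and viewed, at most 10 in all, crops included, and the job is handed in when it is done.

Besides the shell and the picture viewer there is one more tool, called after "Emit:" by a JSON object that holds its "method" and its "body", one argument or row to a line. servo_tool: Moves the arm, as the interface text tells. Its arguments: {"type":"object","properties":{"increments":{"type":"array"},"force":{"type":"number"}},"required":["increments"]}

```bash
mkdir -p pics
python3 - <<'E'
from station import *
import cv2,numpy as np
o=get_obs();print(o['t'],o['tool_pos'],o['tool_rot'])
for n in("scene","top"):
    im=get_image(n);cv2.imwrite(f"pics/{n}0.png",im[:,:,::-1]);c=get_calibration(n);print(n,c)
print(get_calibration("wrist"))
E
```

```text
0.0 [0.27141028 0.56233779 0.24876089] [-0.70039852 -3.0618147   0.00310352]
scene {'fx': 370.53356806732444, 'fy': 370.53356806732444, 'cx': 255.14804778649616, 'cy': 193.77042478240645, 'R': array([[ 0.85618529,  0.51645004, -0.01503687],
       [ 0.39028799, -0.665553  , -0.63617174],
       [-0.33855875,  0.53881218, -0.77140094]]), 't': array([-0.48255498, -0.10987669,  1.71394317])}
top {'fx': 403.14457142295873, 'fy': 403.14457142295873, 'cx': 265.9577682788993, 'cy': 192.77326890938267, 'R': array([[ 0.01599504, -0.99977049,  0.014252  ],
       [-0.98463449, -0.01822865, -0.17367395],
       [ 0.17389388, -0.01125509, -0.98470008]]), 't': array([0.03843807, 0.55548363, 1.29450353])}
{'fx': 343.2343394140288, 'fy': 343.2343394140288, 'cx': 258.8456090231689, 'cy': 184.38485419720416, 'mount': array([[-6.29016804e-04, -9.59529113e-01, -2.81608745e-01,
         7.03057676e-02],
       [ 9.99998886e-01, -9.84734329e-04,  1.12164540e-03,
        -2.22487612e-04],
       [-1.35356122e-03, -2.81607725e-01,  9.59528664e-01,
        -1.23457753e-01],
       [ 0.00000000e+00,  0.00000000e+00,  0.00000000e+00,
         1.00000000e+00]])}
```

View pics/scene0.png

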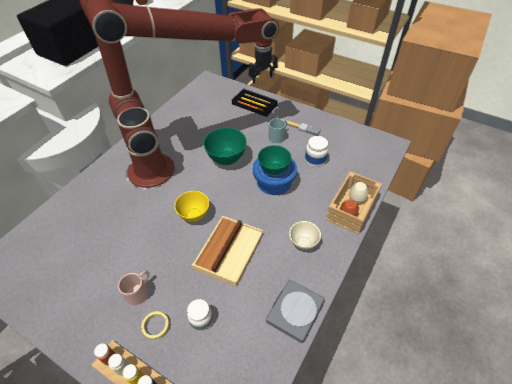

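View pics/top0.png

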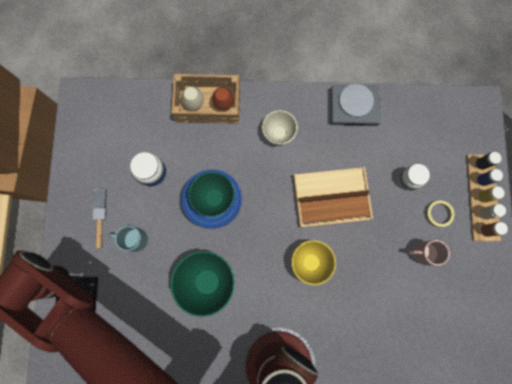

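The scene has these bowls (top view): a green bowl on the blue wheel at (212,194), a larger green bowl on the table at (202,282), and a yellow one at (314,262). I choose the smaller green bowl on the wheel. The case is at (333,197), with its red-brown cover toward the robot and its lip near row 195.

```bash
cat > h.py <<'E'
import cv2,numpy as np
from station import *
def ray(n,uv,z):
    c=get_calibration(n);d=np.array([(uv[0]-c['cx'])/c['fx'],(uv[1]-c['cy'])/c['fy'],1])
    R=c['R'];o=-R.T@c['t'];d=R.T@d
    return (o+d*(z-o[2])/d[2]).round(4)
def proj(n,X):
    c=get_calibration(n);p=c['R']@np.array(X)+c['t'];return np.array([c['fx']*p[0]/p[2]+c['cx'],c['fy']*p[1]/p[2]+c['cy']]).round(1)
E
python3 - <<'E'
from h import *
for n,box in(("top",(170,160,250,235)),("scene",(245,140,305,200))):
    im=cv2.imread(f"pics/{n}0.png");x0,y0,x1,y1=box
    h=cv2.cvtColor(im,cv2.COLOR_BGR2HSV)
    m=cv2.inRange(h,(65,80,15),(98,255,255));k=np.zeros_like(m);k[y0:y1,x0:x1]=m[y0:y1,x0:x1]
    cs=cv2.findContours(k,0,1)[0];c=max(cs,key=cv2.contourArea);c=cv2.convexHull(c);e=cv2.fitEllipse(c)
    pts=c[:,0].astype(float);P=np.array([ray(n,p,.165) for p in pts])[:,:2]
    print(n,e,cv2.boundingRect(c),ray(n,e[0],.165),cv2.minEnclosingCircle(P.astype(np.float32)))
im=cv2.imread("pics/top0.png")
a=cv2.resize(im[155:240,170:255],(400,400),interpolation=2);b=cv2.resize(im[160:235,285:385],(533,400),interpolation=2)
s=cv2.imread("pics/scene0.png");d=cv2.resize(s[210:290,185:270],(400,376),interpolation=2)
cv2.imwrite("pics/crop1.png",cv2.resize(np.hstack([a[:376],d]),(800,376)));cv2.imwrite("pics/crop2.png",b)
E
```

```text
top ((210.72195434570312, 194.0555877685547), (44.46983337402344, 46.2322883605957), 71.57746887207031) (188, 172, 46, 45) [0.5271 0.2166 0.165 ] ((0.5282306671142578, 0.21646340191364288), 0.07016395032405853)
scene ((274.09588623046875, 159.10479736328125), (29.060251235961914, 33.17991638183594), 90.13028717041016) (258, 145, 34, 30) [0.5343 0.2035 0.165 ] ((0.5339000225067139, 0.2040500044822693), 0.08388260006904602)
```

View pics/crop1.png

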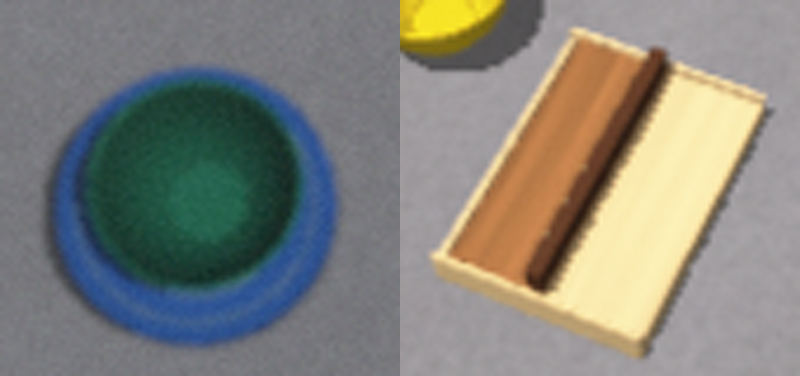

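View pics/crop2.png

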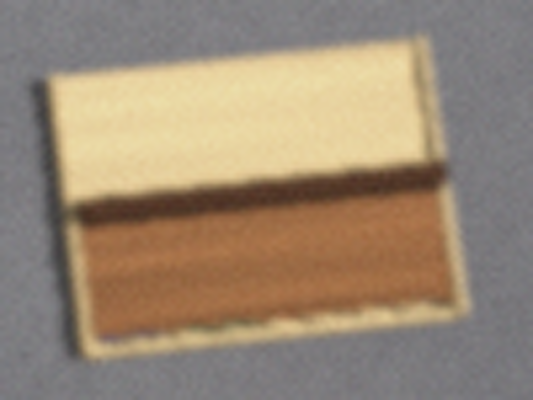

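Crop 1 confirms the choice: the smaller dark green bowl sits on the blue wheel, and its rim radius measures 70 mm as listed. Crop 2 shows the case corners at (48,76), (428,38), (468,312) and (86,357). The foot of the lip runs from (80,221) to (447,185).

Run:
```python
from h import *
f=lambda p,z:ray("top",(285+(p[0]+.5)/5.33-.5,160+(p[1]+.5)/5.33-.5),z)
C=np.array([f(p,.033) for p in((48,76),(428,38),(468,312),(86,357))]);print(C)
ctr=C.mean(0);ex=(C[0]+C[1]-C[2]-C[3])[:2];ey=(C[0]+C[3]-C[1]-C[2])[:2]
yx=np.degrees(np.arctan2(ex[1],ex[0]));yy=np.degrees(np.arctan2(-ey[0],ey[1]))
print(ctr,yx,yy,np.linalg.norm(ex)/2,np.linalg.norm(ey)/2)
L=np.array([f(p,.031) for p in((80,221),(447,185))]);print(L,L.mean(0))
a=np.radians((yx+yy)/2);u=np.array([np.cos(a),np.sin(a)]);print("lip case x",(L.mean(0)-ctr)[:2]@u, np.degrees(a))
from scipy.spatial.transform import Rotation as R
o=get_obs();M=R.from_rotvec(o['tool_rot']).as_matrix();print(M.round(3))
d=np.array([.528,.2165,.24])-o['tool_pos'];print((M.T@d*1000).round(1))
# scene lip check
for X in np.vstack([C,L]):print(proj("scene",X))
```

```text
[[ 0.6245 -0.0451  0.033 ]
 [ 0.6542 -0.2891  0.033 ]
 [ 0.4779 -0.3096  0.033 ]
 [ 0.4455 -0.0696  0.033 ]]
[ 0.550525 -0.17835   0.033   ] 7.218280159206547 7.311433417589817 0.17906918355764073 0.2439838160616396
[[ 0.5316 -0.0659  0.031 ]
 [ 0.559  -0.2992  0.031 ]] [ 0.5453  -0.18255  0.031  ]
lip case x -0.005714170713108344 7.264856788398182
[[-0.901  0.435 -0.001]
 [ 0.435  0.901 -0.002]
 [ 0.    -0.002 -1.   ]]
[-381.4 -199.9    9.2]
[262.4 230.2]
[234.7 283.3]
[191.5 265.1]
[221.2 215.8]
[239.6 224.4]
[211.2 273.4]
```

Emit:
{"method": "servo_tool", "body": {
  "increments": [
    [0,0,0,0,-8.25],
    [0,0,0,0,-8.25],
    [0,0,0,0,-8.25],
    [0,0,0,0,-8.25],
    [0,-20,-36,0,0],
    [0,-28,-50,0,0],
    [0,-28,-50,0,0],
    [0,-28,-50,0,0],
    [0,-28,-50,0,0],
    [0,-28,-50,0,0],
    [0,-28,-50,0,0],
    [0,-15,-25,0,0]
  ]
}}

```text
t: 1.6
tool_pos: [0.5196, 0.2278, 0.2494]
tool_rot: [0.194, -3.135, 0.001]
contact_force: [0.3, 0.4, 0.7]
opening: -0.0001
grip_force: 0.0
```

```bash
cat >> h.py <<'E'
from scipy.spatial.transform import Rotation as Ro
def togo(x,y,z,yaw=97.27):
    o=get_obs();M=Ro.from_rotvec(o['tool_rot']).as_matrix()
    print(o['t'],o['tool_pos'].round(4),'togo mm',(M.T@(np.array([x,y,z])-o['tool_pos'])*1000).round(1),'yaw',np.degrees(np.arctan2(M[1,1],M[0,1])).round(2),'dist',o['opening'],o['contact_force'].round(1))
def wray(uv,z,o):
    c=get_calibration('wrist');M=Ro.from_rotvec(o['tool_rot']).as_matrix();m=c['mount']
    d=np.array([(uv[0]-c['cx'])/c['fx'],(uv[1]-c['cy'])/c['fy'],1]);d=M@m[:3,:3]@d;p=o['tool_pos']+M@m[:3,3]
    return (p+d*(z-p[2])/d[2]).round(4)
E
python3 - <<'E'
from h import *
togo(.528,.2165,.206)
o=get_obs();cv2.imwrite("pics/w1.png",get_image("wrist")[:,:,::-1])
for a in range(0,360,90):
    t=np.radians(a);c=get_calibration('wrist');M=Ro.from_rotvec(o['tool_rot']).as_matrix();m=c['mount']
    X=np.array([.528+.07*np.cos(t),.2165+.07*np.sin(t),.165]);p=m[:3,:3].T@(M.T@(X-o['tool_pos'])-m[:3,3]);print(p[:2]/p[2]*c['fx']+[c['cx'],c['cy']])
E
```

```text
1.6 [0.5196 0.2278 0.2494] togo mm [ -7.  -12.2  43.4] yaw 97.08 dist -9.046257768179384e-05 [0.3 0.4 0.7]
[230.18677294 301.9322034 ]
[347.72303919 221.30133328]
[253.81979455  97.92042321]
[131.84576111 196.29653906]
```

View pics/w1.png

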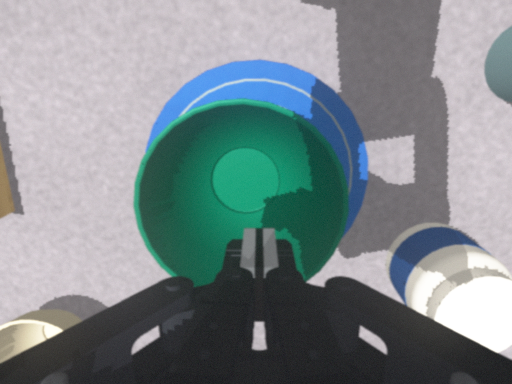

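The wrist view shows the green bowl's rim at left (135,196), top (240,100) and right (349,205), within 2 px of the prediction. I'll lower and hold.

Emit:
{"method": "servo_tool", "body": {
  "increments": [
    [0,-7,-12,0,0],
    [0,0,0,15,-0.2],
    [0,0,0,15,0],
    [0,0,0,13,0],
    [0,0,0,0,0],
    [0,0,0,0,0],
    [0,0,0,0,0],
    [0,0,0,0,0]
  ]
}}

```text
t: 2.65
tool_pos: [0.5273, 0.2193, 0.2077]
tool_rot: [-0.203, 3.134, 0.0]
contact_force: [-0.6, -0.4, 0.5]
opening: -0.0
grip_force: 0.0
```

Emit:
{"method": "servo_tool", "body": {
  "increments": [
    [0,0,0,0,0],
    [0,0,0,0,0],
    [0,0,0,0,0],
    [0,0,0,0,0],
    [0,0,0,0,0],
    [0,0,0,0,0],
    [0,0,0,0,0],
    [0,0,0,0,0],
    [0,0,0,0,0],
    [0,0,0,0,0],
    [0,0,0,0,0],
    [0,0,0,0,0]
  ]
}}

```text
t: 4.15
tool_pos: [0.527, 0.2192, 0.207]
tool_rot: [-0.203, 3.135, 0.0]
contact_force: [0.0, 0.6, -0.0]
opening: 0.0
grip_force: 0.0
```

Emit:
{"method": "servo_tool", "body": {
  "increments": [
    [0,0,0,0,0],
    [0,0,0,0,0],
    [0,0,0,0,0],
    [0,0,0,0,0],
    [0,0,0,0,0],
    [0,0,0,0,0]
  ]
}}

```text
t: 4.9
tool_pos: [0.527, 0.2192, 0.207]
tool_rot: [0.204, -3.135, -0.0]
contact_force: [-0.2, 0.1, -0.1]
opening: 0.0
grip_force: 0.0
```

Run:
```python
from h import *
a=np.radians(7.27);u=np.array([np.cos(a),np.sin(a)]);v=np.array([-u[1],u[0]]);c=np.array([.5505,-.1784])
togo(.528,.2165,.206)
p=c+u*(-.0405);print(p);togo(*p,.25)
```

```text
4.9 [0.527  0.2192 0.207 ] togo mm [-0.7 -2.8  1. ] yaw 97.43 dist 3.769865120553213e-05 [-0.2  0.1 -0.1]
[ 0.51032559 -0.18352508]
4.9 [0.527  0.2192 0.207 ] togo mm [  68.6 -397.2  -43. ] yaw 97.43 dist 3.769865120553213e-05 [-0.2  0.1 -0.1]
```

Emit:
{"method": "servo_tool", "body": {
  "increments": [
    [0,0,0,-20,0],
    [0,0,0,-23,0],
    [0,6,-30,0,0],
    [0,8,-48,0,0],
    [0,8,-48,0,0],
    [0,8,-48,0,0],
    [0,8,-48,0,0],
    [0,8,-48,0,0],
    [0,8,-48,0,0],
    [0,8,-48,0,0],
    [0,7,-32,0,0],
    [0,0,0,0,0]
  ]
}}

```text
t: 6.4
tool_pos: [0.5101, -0.1865, 0.2517]
tool_rot: [-0.198, 3.134, -0.002]
contact_force: [-0.2, -0.0, 0.3]
opening: 0.0001
grip_force: 0.0
```

Run:
```python
from h import *
togo(.5103,-.1835,.058)
o=get_obs();im=get_image("wrist");cv2.imwrite("pics/w2.png",im[:,:,::-1])
```

```text
6.4 [ 0.5101 -0.1865  0.2517] togo mm [ -0.2   3.1 193.7] yaw 97.23 dist 7.839929324021461e-05 [-0.2 -0.   0.3]
```

View pics/w2.png

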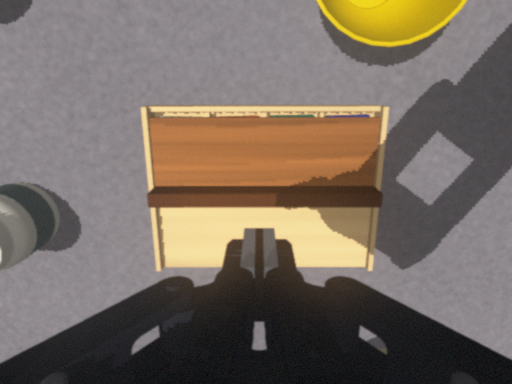

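The wrist view shows the case's near wall at row 109, the lip spanning rows 186–207, and the cover ends at cols 150 and 382. A green sliver shows at (293,116) and a blue one at (347,116).

Run:
```python
from h import *
a=np.radians(7.27);u=np.array([np.cos(a),np.sin(a)]);v=np.array([-u[1],u[0]]);c=np.array([.5505,-.1784])
o=get_obs()
for n,p,z in(("lipbot",(265,186),.031),("liptop",(265,207),.059),("L",(148,186),.059),("R",(382,186),.059),("near wall L",(141,107),.033),("near wall R",(389,107),.033),("green",(293,117),.014),("blue",(347,117),.014)):
    X=wray(p,z,o);d=X[:2]-c;print(n,X,"case",(d@u).round(4),(d@v).round(4))
```

```text
lipbot [ 0.5419 -0.1754  0.031 ] case -0.0082 0.0041
liptop [ 0.5549 -0.1741  0.059 ] case 0.0049 0.0037
L [ 0.5479 -0.2884  0.059 ] case -0.0165 -0.1088
R [ 0.5193 -0.0655  0.059 ] case -0.0167 0.1159
near wall L [ 0.477  -0.3058  0.033 ] case -0.089 -0.1171
near wall R [ 0.4464 -0.0663  0.033 ] case -0.0891 0.1244
green [ 0.4692 -0.1555  0.014 ] case -0.0777 0.033
blue [ 0.4621 -0.1     0.014 ] case -0.0778 0.089
```

Emit:
{"method": "servo_tool", "body": {
  "increments": [
    [0,0,5,25,0],
    [0,0,0,40,0],
    [0,0,0,40,0],
    [0,0,0,40,0],
    [0,0,0,28,0],
    [0,0,0,14,0],
    [0,0,0,6,0],
    [0,0,0,0,0]
  ]
}}

```text
t: 7.45
tool_pos: [0.5101, -0.1794, 0.0579]
tool_rot: [-0.204, 3.134, -0.001]
contact_force: [1.2, -0.1, 0.2]
opening: 0.0003
grip_force: 0.0
```

Emit:
{"method": "servo_tool", "body": {
  "increments": [
    [0,-8,0,0,0],
    [0,-8,0,0,0],
    [0,-8,0,0,0],
    [0,-8,0,0,0],
    [0,-8,0,0,0],
    [0,-8,0,0,0],
    [0,-8,0,0,0],
    [0,-8,0,0,0]
  ]
}}

```text
t: 8.45
tool_pos: [0.5733, -0.1712, 0.0569]
tool_rot: [0.204, -3.135, 0.0]
contact_force: [-2.3, -1.9, 0.5]
opening: -0.0002
grip_force: 1.3
```

Emit:
{"method": "servo_tool", "body": {
  "increments": [
    [0,-7,0,0,0],
    [0,-7,0,0,0],
    [0,-7,0,0,0],
    [0,-4,0,0,0],
    [0,-2,0,0,0],
    [0,0,0,0,0]
  ]
}}

```text
t: 9.2
tool_pos: [0.5999, -0.1673, 0.0569]
tool_rot: [-0.203, 3.134, 0.001]
contact_force: [-0.3, 0.4, 0.5]
opening: -0.0002
grip_force: 0.0
```

Emit:
{"method": "servo_tool", "body": {
  "increments": [
    [0,-2,0,0,0],
    [0,-2,0,0,0],
    [0,0,0,0,0]
  ]
}}

```text
t: 9.57
tool_pos: [0.6025, -0.167, 0.0569]
tool_rot: [0.204, -3.132, -0.001]
contact_force: [-6.5, -0.5, 4.0]
opening: 0.0
grip_force: 3.1
```

Emit:
{"method": "servo_tool", "body": {
  "increments": [
    [0,-2,0,0,0],
    [0,-2,0,0,0],
    [0,0,0,0,0]
  ]
}}

```text
t: 9.95
tool_pos: [0.6027, -0.1669, 0.0569]
tool_rot: [0.204, -3.121, -0.002]
contact_force: [-21.2, -0.5, 14.0]
opening: 0.0002
grip_force: 10.9
```

Emit:
{"method": "servo_tool", "body": {
  "increments": [
    [0,6,0,0,0],
    [0,10,0,0,0],
    [0,10,0,-15,0],
    [0,12,0,-30,0],
    [0,15,4,-40,0],
    [0,15,6,-40,0],
    [0,15,6,-40,0],
    [0,15,6,-20,0],
    [0,10,4,-5,0],
    [0,0,0,0,0]
  ]
}}

```text
t: 11.2
tool_pos: [0.4967, -0.1546, 0.2465]
tool_rot: [-0.203, 3.135, 0.0]
contact_force: [1.1, 0.4, 0.2]
opening: -0.0003
grip_force: 0.0
```

Run:
```python
from h import *
a=np.radians(7.27);u=np.array([np.cos(a),np.sin(a)]);v=np.array([-u[1],u[0]]);c=np.array([.5505,-.1784])
p=c-.0565*u+.029*v;print(p);togo(*p,.055)
o=get_obs();im=get_image("wrist")[:,:,::-1];cv2.imwrite("pics/w3.png",im)
t=get_image("top")[:,:,::-1];cv2.imwrite("pics/top3.png",t)
def seg(im,n,f):
    h=cv2.cvtColor(np.ascontiguousarray(im),cv2.COLOR_BGR2HSV);m=cv2.inRange(h,(65,80,15),(98,255,255))
    for k in cv2.findContours(m,0,1)[0]:
        if cv2.contourArea(k)>30:
            r=cv2.minAreaRect(k);X=f(r[0]);d=X[:2]-c;print(n,r,X,d@u,d@v)
seg(im,'wrist',lambda q:wray(q,.014,o));seg(t,'top',lambda q:ray('top',q,.014))
```

```text
[ 0.4907844  -0.15678294]
11.2 [ 0.4967 -0.1546  0.2465] togo mm [  6.2  -1.4 191.5] yaw 97.43 dist -0.0002690473212773981 [1.1 0.4 0.2]
wrist ((259.5, 146.5), (41.0, 41.0), 90.0) [ 0.4895 -0.1554  0.014 ] -0.05759907064780907 0.030534358688348102
top ((202.25003051757812, 283.2500305175781), (62.93250274658203, 65.05381774902344), 45.0) [0.2556 0.2517 0.014 ] -0.2381021447618313 0.4639605464474495
top ((210.5, 194.0), (44.0, 45.0), 90.0) [0.5531 0.2366 0.014 ] 0.055095371321529585 0.41133472994502035
```

View pics/w3.png

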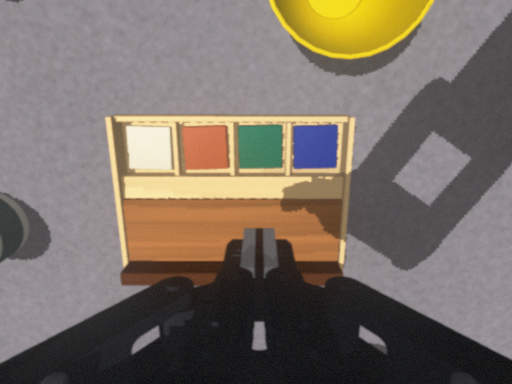

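The wrist view shows all four tiles uncovered, with the green tile centred at (260,147), and the cover back over the rear deck with its lip at the rear edge. I'll lower over the green tile and hold.

Emit:
{"method": "servo_tool", "body": {
  "increments": [
    [0,6.5,-1,20,0],
    [0,0,0,35,0],
    [0,0,0,35,0],
    [0,0,0,35,0],
    [0,0,0,30,0],
    [0,0,0,20,0],
    [0,0,0,10,0],
    [0,0,0,5,0],
    [0,0,0,0,0],
    [0,0,0,0,0]
  ]
}}

```text
t: 12.55
tool_pos: [0.4914, -0.1569, 0.0579]
tool_rot: [-0.203, 3.133, -0.001]
contact_force: [0.2, 0.6, -0.6]
opening: -0.0002
grip_force: 0.0
```

Run:
```python
from h import *
togo(.490,-.156,.055)
t=get_image("scene")[:,:,::-1];cv2.imwrite("pics/s4.png",cv2.resize(t,(768,576)))
```

```text
12.55 [ 0.4914 -0.1569  0.0579] togo mm [1.3 1.1 2.9] yaw 97.43 dist -0.00017900458888806277 [ 0.2  0.6 -0.6]
```

View pics/s4.png

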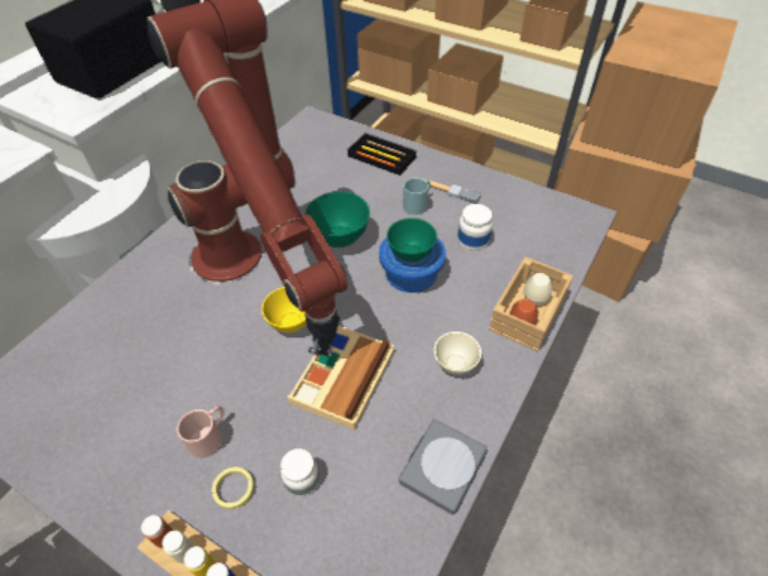

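The scene view shows the gripper over the green tile at (325,357), the cover fully back, and everything else in place. I'll trim slightly and dwell.

Emit:
{"method": "servo_tool", "body": {
  "increments": [
    [0,1,1,3,0],
    [0,0,0,0,0],
    [0,0,0,0,0],
    [0,0,0,0,0],
    [0,0,0,0,0],
    [0,0,0,0,0],
    [0,0,0,0,0],
    [0,0,0,0,0],
    [0,0,0,0,0],
    [0,0,0,0,0],
    [0,0,0,0,0],
    [0,0,0,0,0]
  ]
}}

```text
t: 14.1
tool_pos: [0.4897, -0.1558, 0.054]
tool_rot: [-0.203, 3.135, 0.0]
contact_force: [-0.0, 0.7, 0.3]
opening: 0.0001
grip_force: 0.0
```

Emit:
{"method": "servo_tool", "body": {
  "increments": [
    [0,0,0,0,0],
    [0,0,0,0,0],
    [0,0,0,0,0],
    [0,0,0,0,0],
    [0,0,0,0,0],
    [0,0,0,0,0],
    [0,0,0,0,0],
    [0,0,0,0,0]
  ]
}}

```text
t: 15.1
tool_pos: [0.4897, -0.1558, 0.054]
tool_rot: [-0.204, 3.135, -0.0]
contact_force: [0.1, 0.1, -0.6]
opening: -0.0001
grip_force: 0.0
```

Run:
```python
from h import *
togo(.490,-.156,.055)
print(finish_job())
```

```text
15.1 [ 0.4897 -0.1558  0.054 ] togo mm [-0.3 -0.3 -1. ] yaw 97.43 dist -0.00012030205048577268 [ 0.1  0.1 -0.6]
the job is handed in; nothing more can be done
None
```

I pointed at the green bowl for about two seconds, pushed the cover open to its stop, then held over the green tile for about two seconds; the job was handed in at 15.1 s, still pointing at the tile, with no sign of touching the bowl or tiles.

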